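# Snap in a sensor cartridge and tug-test it

## Robot

A 6-joint arm with a two-finger parallel gripper is mounted at the origin on the work surface. World frame = base frame: x ahead of the robot, y to its left, z up, the work surface at z = 0. Lengths are in mm, angles in degrees, forces in N, time in s.
With the tool pointing down it reaches from about 300 to 850 mm from the base axis. Payload 4.2 kg.
Tool frame: the origin (TCP) lies between the finger pads; the fingertips stand 14 mm ahead of it and the grasp point (between the pads) lies 5 mm behind it (env.finger_overhang is the distance from the TCP to the fingertips, in mm); z points along the fingers, y is the line along which they close (so a half turn about z gives the same grasp; the last joint's range is limited). The gripper opens to 91 mm and grips with 3 to 60 N. Pads are 32 mm wide; open, the fingers measure 118 mm over their backs; the gripper's body (76 mm by 178 mm) begins 60 mm behind the grasp point.
Start: joints at [-71.62, 18.312, 89.639, -0, 72.044, -1.146], TCP at [192.192, -541.945, 227.976] pointing down, gripper open.
Joint ranges: [-177.97, 177.97], [-48.28, 115.42], [12.27, 149.76], [-77.06, 257.06], [2.81, 150.46], [-146.56, 146.56]. Speed limits (degrees/s): [147.25, 147.25, 180, 180, 180, 180].

## Interface

Orientations are given as [roll, pitch, yaw] about the fixed x, y, z axes, in that order (R = Rz(yaw) Ry(pitch) Rx(roll)).
In Python, from workcell import status, cams, env, finder gives the robot as it stands.
- The arm moves only by the tool apply_moves, never from a script. Its argument "increments" is a list of rows, each a list of 7 numbers: the opening, from -1 (shut) to 1 (fully open), then the shift along the world's x, y, z in m, then the turn, a rotation vector about the world's x, y, z in degrees. In form: [[gripper, x, y, z, ax, ay, az], ...]. A call has 1 to 5 rows; each row shifts and turns the commanded pose from where the row before left it; what a row does not reach is not made up. A row lasts 1/12 s, in which the tool goes at most 41.7 mm and 7.16 degrees, less where a joint would pass 70% of its speed; a pose out of reach is approached as far as the arm can. A call with a gripper value outside its range is refused whole. The fingers move at their own pace and stop on an object; "newtons" is the grip in N (left out, the last holds). Time passes only in rows, so rows that do not move let the fingers close. It gives the time, the measured TCP pose, the force, the opening and the grip force at its end, in the units of the state.
- status.state(): the state, without advancing time (a new reading comes with each control period).
- cams.grab_frame(name): name is "scene" or "top" or "wrist"; returns a dict with "color" (400x640x3 uint8, red, green, blue), "intrinsics" (3x3 intrinsics, pixels), "k1" (the pictures are not rectified: a ray, as slopes to the right and down, at radius r is drawn at 1 + k1 r^2 times it, then the intrinsics apply), "R" (3x3) and "t" (3): a world point X has camera coordinates R X + t. Camera axes: x right, y down, z forward; pixel columns grow to the right and rows downward; lengths in mm; the calibration is good to about 2 mm. A picture is of the moment at which its call begins. There is no depth.
- env.job_done(): hands the job in; it is judged then, once.
Trained networks look in the newest picture that a camera, given by its name, has taken for a name from the list of things; names that differ only in an ending like _2 or _b are one class to them, and where a whole thing is asked for, a point or a joint stands for the part that bears it (a point fixed in the world has none). Each returns a list of dicts, best first, with "score" (0 to 1); they miss things now and then, are a little off and sometimes report something else, mostly with a low value. They report only what shows in the picture. A call takes as long as a camera call. They do not tell look-alikes from the thing itself.
- finder.boxes_of(query, camera): "rect" ([left, top, width, height] in pixels, round what is visible of it).
- finder.trace(query, camera): "pixels" (400x640 bool, what is visible of it) and "rect" ([left, top, width, height] in pixels, round what is visible of it).
The state is a dict: "time_s": time; "qpos": joint angles; "qvel": joint speeds; "effort": joint torques, N m; "ee_pos": TCP position; "ee_rot": TCP orientation; "force": force on the tool from outside, world axes, zero at the start; "torque": the same for the moment, N m; "gripper_width": finger opening in mm; "gripper_force": force on a finger pad.
Only numpy, scipy, OpenCV 4.12 (cv2) and the standard library are available. Lean on these libraries where they do the work, as an engineer would, in place of code of your own. Each camera call takes 0.05 s, during which the arm holds its last target. There are 200 camera calls.

## Task

Take the blue sensor cartridge from the white rack and press it into the analyser's blue dock until its clip snaps and the black flange is fully home, pressing gently (never over 24 N). Keeping hold of it, tug it straight up with about 10 N for a good second, never over 16 N, to prove that the clip retains it. Then ease off and let go, leaving it home in the dock, and leave the other cartridges and everything else on the bench where they are.

Things in the scene. Friction and masses are not known exactly. Their poses are not given: they have to be found in the camera images.
- sensor_grip (a point): Blue sensor cartridge, round about its z axis (any yaw fits). Point at the middle of its blue handle, on the axis, z up. Handle: cylinder 26 mm across, reaching 27 mm above and below this point. Below it a black flange 34 mm across, 5 mm thick, underside 32 mm below this point; then a steel spigot whose tip is 58 mm below this point. About 90 g; hangs by its flange in a loose rack hole.
- rack: White plastic storage rack, fixed, 75 x 250 x 40 mm high. Origin at the centre of its underside, z up; its three holes lie in a row along its y axis at -85, 0 and +85 mm. A cartridge stands in each; the order varies. Handles stand from 5 to 59 mm above the rack's top.
- dock_mouth (a point): Centre of the mouth of the dock's bore, on the top face of the blue 60 x 60 x 30 mm seat block, 70 mm above the table; z up along the bore. Bore 22 mm across, right through. Fully home, the flange lies on this face and the handle's middle is 32 mm above this point. Not snapped in, it stands 4 mm or more too high and comes out at the tug.
- dock_seat (a joint): Height of the blue seat block, m, 0 at rest: it floats on a spring of 8 N per mm both ways, stops at 6 mm. A tug of 10 N lifts it to +0.00125, a push of 10 N sinks it to -0.00125. Sprung rollers in its bore, 12 mm below the mouth, ride over the spigot at 5 to 12 N of push (more if off-centre and binding) and snap into its groove; then 1 mm or less of free play up; the clip holds over 16 N.
- spare_a_grip (a point): Orange sensor cartridge standing upright in one of the rack's three holes. Same build as the blue one. Point at the middle of its handle.
- spare_b_grip (a point): Grey sensor cartridge standing upright in one of the rack's three holes. Same build as the blue one. Point at the middle of its handle.
- reagent: Amber reagent bottle, 64 mm across, 150 mm high, standing; origin at the centre of its underside. Leave alone.
- beaker: Glass beaker, 70 mm across, 90 mm high, standing; origin at the centre of its underside. Leave alone.
- jar: Black jar with white cap, 52 mm across, 70 mm high, standing; origin at the centre of its underside. Leave alone.
- dish: White shallow dish, 90 mm across, 18 mm high; origin at the centre of its underside. Leave alone.
- screwdriver: Screwdriver lying on the bench, handle to its -x; leave alone.
- sensor: The same blue cartridge: origin on its axis at the spigot's tip, 58 mm below the handle's middle. Spigot 20 mm across, 26 mm long, with a tapered nose (8 mm across at the tip) and a groove.
- dock: White analyser, fixed: base 130 x 130 x 34 mm with a grey collar to 54 mm around the seat block. Origin at the centre of the base's underside, under the bore's axis. Its console with a screen, 100 mm high, lies 70 to 200 mm along its +y.
There are look-alikes about, which are no part of the job. There is more than one size of the sensor; the job needs the smallest.

How it is judged:
By the outcome, as a careful person would: the job done as asked, in the order asked, and still so for the second after the job is handed in, with the robot touching nothing.
It also fails if it takes over 62 s, if anything falls off the work surface, if the arm or the gripper's body presses on something with over 40 N, if the wrist force passes 120 N, or if a joint passes its speed limit or range.

## Working session

There is one attempt and no reset: what is moved stays moved. The work goes in short steps, Python scripts to look and compute and a tool call to move; the robot and the scene stay as the last step left them, time stands still between calls to the robot, and variables do not carry over. Pictures are saved under pics/ and viewed, at most 10 in all, crops included, and the job is handed in when it is done.

Besides the shell and the picture viewer there is one more tool, called after "Emit:" by a JSON object that holds its "fn" and its "kwargs". apply_moves: Moves the arm, as the interface text tells. Its arguments: {"type":"object","properties":{"increments":{"type":"array","items":{"type":"array","items":{"type":"number"}}},"newtons":{"type":"number"}},"required":["increments"]}

```bash
mkdir -p pics; cat > h.py <<'E'
import numpy as np, cv2
from workcell import status, cams, env, finder
def ray(f,u,v):
    K=f["intrinsics"];d=np.array([(u-K[0,2])/K[0,0],(v-K[1,2])/K[1,1]]);s=d.copy()
    for _ in range(20): s=d/(1+f["k1"]*(s@s))
    R=np.array(f["R"]);t=np.array(f["t"]);w=R.T@np.array([s[0],s[1],1]);return -R.T@t,w/np.linalg.norm(w)
def atz(f,u,v,z):
    c,w=ray(f,u,v);return c+w*(z-c[2])/w[2]
def tri(obs):
    A=np.zeros((3,3));b=np.zeros(3);L=[ray(*o) for o in obs]
    for c,w in L:
        P=np.eye(3)-np.outer(w,w);A+=P;b+=P@c
    X=np.linalg.solve(A,b);return X,[np.linalg.norm(np.cross(X-c,w)) for c,w in L]
def proj(f,X):
    p=np.array(f["R"])@X+np.array(f["t"]);s=p[:2]/p[2];s=s*(1+f["k1"]*(s@s));K=f["intrinsics"]
    return s*[K[0,0],K[1,1]]+[K[0,2],K[1,2]]
def save(f,n,crop=None,k=1):
    im=f["color"][:,:,::-1]
    if crop: l,t,w,h=crop; im=im[t:t+h,l:l+w]
    cv2.imwrite("pics/"+n,cv2.resize(im,None,fx=k,fy=k,interpolation=cv2.INTER_CUBIC))
E
python3 - <<'E'
from h import *
F={c:cams.grab_frame(c) for c in("scene","top")}
a=[F[c]["color"] for c in F]
for c in F: save(F[c],c+".png",None,1.25)
for c in F:
  for q in("sensor_grip","rack","dock_mouth","dock","dock_seat","sensor"):
    try: print(c,q,[(np.round(d["rect"]).tolist(),round(d["score"],2)) for d in finder.boxes_of(q,c)][:5])
    except Exception as e: print(q,e)
print(status.state())
E
```

```text
scene sensor_grip [([350.0, 169.0, 23.0, 48.0], 0.91), ([315.0, 121.0, 20.0, 40.0], 0.91), ([314.0, 159.0, 17.0, 25.0], 0.71)]
scene rack [([235.0, 168.0, 111.0, 61.0], 0.58)]
scene dock_mouth [([419.0, 149.0, 37.0, 29.0], 0.85), ([321.0, 158.0, 9.0, 26.0], 0.53)]
scene dock [([404.0, 129.0, 123.0, 73.0], 0.64)]
scene dock_seat [([425.0, 147.0, 32.0, 28.0], 0.92)]
scene sensor [([316.0, 120.0, 18.0, 39.0], 0.89), ([349.0, 169.0, 22.0, 45.0], 0.64), ([319.0, 161.0, 11.0, 24.0], 0.53)]
top sensor_grip [([282.0, 183.0, 22.0, 30.0], 0.86), ([280.0, 277.0, 20.0, 26.0], 0.65), ([304.0, 234.0, 18.0, 15.0], 0.55)]
top rack [([297.0, 227.0, 109.0, 34.0], 0.97)]
top dock_mouth [([170.0, 200.0, 33.0, 30.0], 0.69), ([297.0, 227.0, 110.0, 36.0], 0.33)]
top dock [([86.0, 167.0, 137.0, 78.0], 0.76)]
top dock_seat [([169.0, 200.0, 32.0, 29.0], 0.75)]
top sensor [([283.0, 184.0, 20.0, 28.0], 0.98), ([276.0, 281.0, 25.0, 20.0], 0.85), ([305.0, 237.0, 16.0, 15.0], 0.67)]
{'time_s': 0.7, 'qpos': array([-7.16195717e+01,  1.83093314e+01,  8.96404949e+01, -4.73579382e-05,
        7.20429827e+01, -1.14780819e+00]), 'qvel': array([ 0.00600434,  0.01033564, -0.02844994, -0.06113689,  0.03223259,
        0.0216628 ]), 'effort': array([-1.48922692e-03, -4.12228739e+01, -2.32193559e+01,  7.29892706e-02,
        3.78943572e-02,  2.14829259e-05]), 'ee_pos': array([ 192.19008395, -541.93477812,  227.99155006]), 'ee_rot': array([1.79992811e+02, 1.89089399e-04, 1.95282511e+01]), 'force': array([ 0.2100683 ,  0.72744973, -0.51319226]), 'torque': array([-0.00659202,  0.00309214,  0.03527636]), 'gripper_force': 0.0, 'gripper_width': 91.19582236807045}
```

View pics/scene.png

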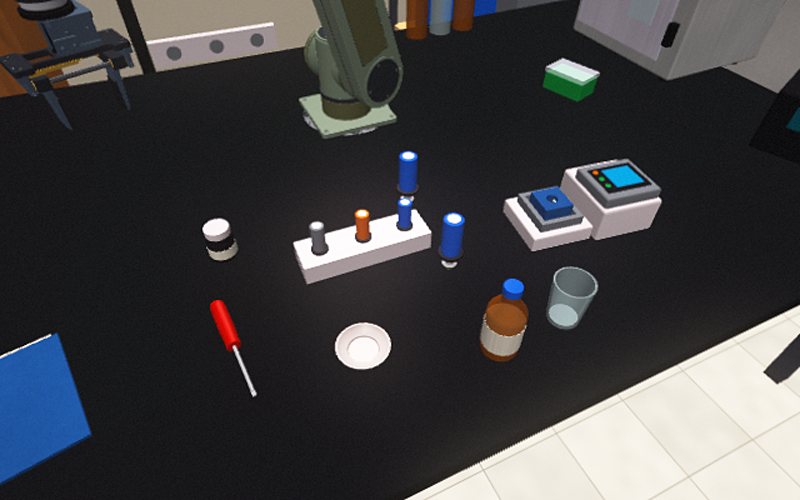

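View pics/top.png

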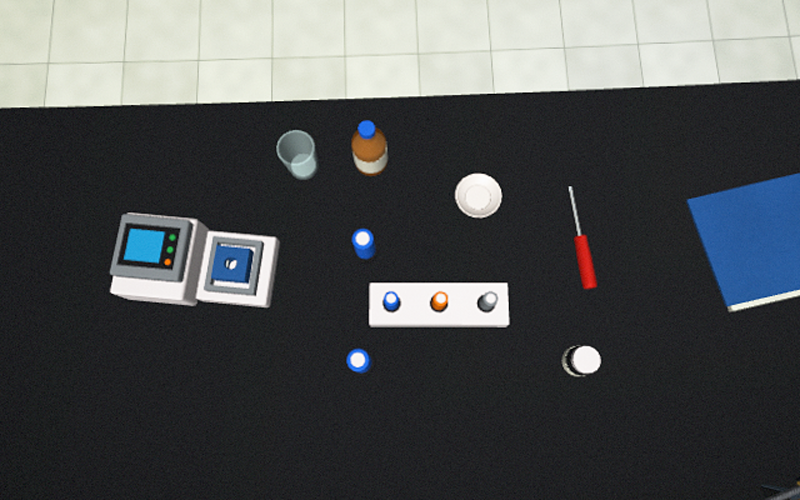

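The smallest blue cartridge is in the rack's +y hole: handle top at scene (324,161), top (313,238). The two larger blue look-alikes stand outside the rack. The dock bore is at scene (442,159), top (185,212).

```bash
python3 - <<'E'
from h import *
F={c:cams.grab_frame(c) for c in("scene","top")}
def T(n,s,t): 
    X,e=tri([(F["scene"],*s),(F["top"],*t)]);print(n,X.round(1),np.round(e,1))
T("handletop",(405/1.25,201/1.25),(391/1.25,298/1.25))
T("dock",(552/1.25,199/1.25),(231/1.25,264/1.25))
T("big1 top",(408/1.25,155/1.25),(358/1.25,358/1.25))
T("big2 top",(454/1.25,217/1.25),(363/1.25,239/1.25))
T("orange top",(362/1.25,212/1.25),(439/1.25,298/1.25))
T("grey top",(317/1.25,226/1.25),(490/1.25,297/1.25))
for u,v in((370,284),(508,283),(508,326),(370,326)): print("rack",atz(F["top"],u/1.25,v/1.25,40).round(1))
for u,v in((209,232),(277,236),(270,306),(198,301)): print("dock",atz(F["top"],u/1.25,v/1.25,34).round(1))
for c in F:
  for q in("spare_a_grip","spare_b_grip","rack","dock_seat"):
    print(c,q,[(np.round(d["rect"]).tolist(),round(d["score"],2)) for d in finder.boxes_of(q,c)][:2])
E
```

```text
handletop [520.  -78.8 102.3] [1.1 1.1]
dock [598.5 205.2  68.3] [1.8 1.8]
big1 top [419.8 -23.2 126.1] [0.2 0.2]
big2 top [619.9 -34.5 125.7] [1.7 1.7]
orange top [ 516.3 -161.8  102.4] [0.3 0.3]
grey top [ 515.5 -247.8  100. ] [0.6 0.6]
rack [556.9 -41.4  40. ]
rack [ 549.1 -292.2   40. ]
rack [ 471.2 -285.9   40. ]
rack [480.5 -39.5  40. ]
dock [668.4 256.2  34. ]
dock [655.8 129.9  34. ]
dock [524.6 141.2  34. ]
dock [539.  271.3  34. ]
scene spare_a_grip [([286.0, 167.0, 13.0, 30.0], 0.53)]
scene spare_b_grip [([249.0, 178.0, 12.0, 27.0], 0.72), ([288.0, 168.0, 11.0, 28.0], 0.29)]
scene rack [([238.0, 170.0, 107.0, 60.0], 0.7), ([384.0, 221.0, 38.0, 68.0], 0.49)]
scene dock_seat [([422.0, 147.0, 35.0, 28.0], 0.83), ([287.0, 168.0, 11.0, 32.0], 0.49)]
top spare_a_grip [([344.0, 233.0, 15.0, 20.0], 0.78)]
top spare_b_grip [([383.0, 236.0, 17.0, 16.0], 0.8)]
top rack [([295.0, 226.0, 112.0, 35.0], 0.89), ([449.0, 281.0, 30.0, 24.0], 0.59)]
top dock_seat []
```

Emit:
{"fn": "apply_moves", "kwargs": {"increments": [[1,0.022,0.031,0,0,0,4.7],[1,0.022,0.031,0,0,0,4.7],[1,0.022,0.031,0,0,0,4.7],[1,0.022,0.031,0,0,0,4.7],[1,0.022,0.031,0,0,0,4.7]]}}

```text
time_s: 1.62
ee_pos: [302.8, -385.5, 228.1]
ee_rot: [180.0, -0.0, 43.2]
force: [1.1, -0.2, -0.5]
gripper_width: 91.6
gripper_force: 0.0
```

Emit:
{"fn": "apply_moves", "kwargs": {"increments": [[1,0.022,0.031,0,0,0,4.7],[1,0.022,0.031,0,0,0,4.7],[1,0.022,0.031,0,0,0,4.7],[1,0.022,0.031,0,0,0,4.7],[1,0.022,0.031,0,0,0,4.7]]}}

```text
time_s: 2.03
ee_pos: [412.9, -230.3, 228.3]
ee_rot: [180.0, 0.0, 66.8]
force: [0.8, -1.2, 0.1]
gripper_width: 91.2
gripper_force: 0.0
```

Emit:
{"fn": "apply_moves", "kwargs": {"increments": [[1,0.022,0.031,0,0,0,4.7],[1,0.022,0.031,0,0,0,4.7],[1,0.022,0.031,0,0,0,4.7],[1,0,0.0,0,0,0,4.7],[1,0,0,0,0,0,4.7]]}}

```text
time_s: 2.45
ee_pos: [479.3, -136.9, 227.9]
ee_rot: [180.0, -0.0, 90.5]
force: [0.5, 0.4, -0.1]
gripper_width: 91.5
gripper_force: 0.0
```

```bash
python3 - <<'E'
from h import *
f=cams.grab_frame("wrist");save(f,"w1.png",None,1.25)
np.savez("w1.npz",**{k:np.array(v) for k,v in f.items()})
print([(np.round(d["rect"]).tolist(),round(d["score"],2)) for d in finder.boxes_of("sensor_grip","wrist")])
s=status.state();print(s["time_s"],s["ee_pos"],s["ee_rot"],s["qpos"].round(1))
C=-np.array(f["R"]).T@f["t"];print(C,f["R"])
print(proj(f,np.array([520,-79,99])),proj(f,np.array([516,-162,99])))
E
```

```text
[([343.0, 122.0, 32.0, 28.0], 0.83), ([233.0, 50.0, 56.0, 61.0], 0.76), ([424.0, 71.0, 77.0, 48.0], 0.71)]
2.55 [ 478.44394792 -138.28975742  227.92051279] [-1.79997130e+02  2.36949610e-03  9.01019026e+01] [-17.4  11.4  99.3  -0.   69.3 -17.5]
[477.70215011 -71.43179528 384.59680522] [[ 9.99957386e-01  9.01867216e-03 -1.97243657e-03]
 [ 9.22980010e-03 -9.72154830e-01  2.34157632e-01]
 [ 1.94277172e-04 -2.34165858e-01 -9.72196643e-01]]
[365.10408324 136.86154594] [357.90341103 216.6986752 ]
```

View pics/w1.png

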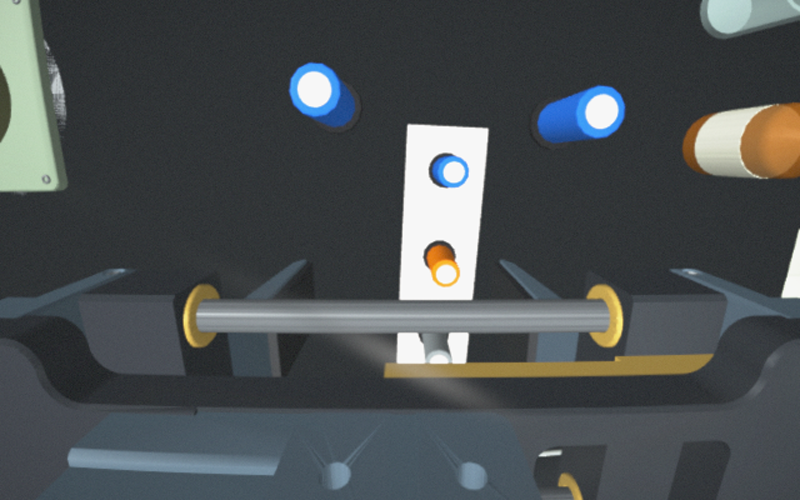

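The wrist view shows the small blue handle's top at (363,138) px, agreeing with the triangulation. The orange one is at (356,218), and the larger cartridges at (252,72) and (481,89).

Emit:
{"fn": "apply_moves", "kwargs": {"increments": [[1,0.02,0.015,-0.015,0,0,0],[1,0.02,0.01,-0.015,0,0,0],[1,0,0,-0.015,0,0,0],[1,0,0,0,0,0,0]]}}

```text
time_s: 2.88
ee_pos: [516.9, -113.5, 180.1]
ee_rot: [-179.7, -0.1, 89.9]
force: [-0.3, -0.2, -0.9]
gripper_width: 91.7
gripper_force: 0.0
```

```bash
cat >> h.py <<'E'
def white(f,uv,r=16):
    # centre of the bright disc near uv surrounded by blue
    im=f["color"].astype(int);m=(im.min(2)>200).astype(np.uint8)
    n,l,st,c=cv2.connectedComponentsWithStats(m)
    k=[i for i in range(1,n) if st[i,4]<900 and st[i,4]>40]
    return min(((np.hypot(*(c[i]-uv)),tuple(c[i].round(2)),st[i].tolist()) for i in k),default=None)
E
python3 - <<'E'
from h import *
g={k:v for k,v in np.load("w1.npz").items()}
f=cams.grab_frame("wrist");X=np.array([519,-79,99.])
s=status.state();print(s["time_s"],s["ee_pos"])
a=white(g,proj(g,X));b=white(f,proj(f,X));print(a,b)
print(tri([(g,*a[1]),(f,*b[1])]),atz(g,*a[1],99),atz(f,*b[1],99))
E
```

```text
2.9333 [ 517.0434744  -113.96011755  181.62379401]
(np.float64(1.3665124687851304), (np.float64(362.81), np.float64(137.31)), [355, 129, 17, 17, 219]) (np.float64(1.718855353772395), (np.float64(325.3), np.float64(167.02)), [316, 158, 20, 19, 290])
(array([517.65926573, -79.48882394,  99.81007207]), [np.float64(0.0596411768470345), np.float64(0.059641176846828944)]) [517.7359973  -79.46425136  99.        ] [517.69818031 -79.64384884  99.        ]
```

Emit:
{"fn": "apply_moves", "kwargs": {"increments": [[1,0.0,0.02,0,0,0,0],[1,0.0,0.0145,-0.01,0,0,0],[0.5,0,0,-0.035,0,0,0],[0.5,0,0,-0.035,0,0,0],[0.3,0,0,-0.02,0,0,0]]}}

```text
time_s: 3.35
ee_pos: [516.7, -79.7, 81.6]
ee_rot: [-179.9, -0.0, 89.9]
force: [-0.3, -0.1, -0.8]
gripper_width: 73.9
gripper_force: 0.0
```

Emit:
{"fn": "apply_moves", "kwargs": {"increments": [[0.2,0,0,-0.01,0,0,0],[0.1,0,0,0,0,0,0],[0,0,0,0,0,0,0],[0,0,0,0,0,0,0]]}}

```text
time_s: 3.68
ee_pos: [519.6, -80.0, 74.8]
ee_rot: [179.8, 0.0, 90.0]
force: [0.4, 0.3, -0.3]
gripper_width: 47.6
gripper_force: 0.0
```

Emit:
{"fn": "apply_moves", "kwargs": {"increments": [[-0.5,0,0,0,0,0,0],[-1,0,0,0,0,0,0],[-1,0,0,0,0,0,0],[-1,0,0,0,0,0,0],[-1,0,0,0,0,0,0]], "newtons": 40}}

```text
time_s: 4.1
ee_pos: [518.7, -79.5, 73.7]
ee_rot: [179.9, 0.0, 90.0]
force: [-0.7, 0.3, 5.1]
gripper_width: 24.6
gripper_force: 40.0
```

Emit:
{"fn": "apply_moves", "kwargs": {"increments": [[-1,0,0,0,0,0,0],[-1,0,0,0,0,0,0]]}}

```text
time_s: 4.27
ee_pos: [518.7, -79.6, 73.7]
ee_rot: [179.9, 0.0, 90.0]
force: [-0.3, -0.6, 5.9]
gripper_width: 25.5
gripper_force: 40.0
```

Emit:
{"fn": "apply_moves", "kwargs": {"increments": [[-1,0,0,0.005,0,0,0],[-1,0,0,0.02,0,0,0],[-1,0,0,0.025,0,0,0],[-1,0,0,0.025,0,0,0],[-1,0,0,0.025,0,0,0]]}}

```text
time_s: 4.68
ee_pos: [517.6, -79.3, 173.6]
ee_rot: [-179.9, -0.0, 90.0]
force: [1.3, 0.4, -1.8]
gripper_width: 25.3
gripper_force: 40.0
```

Emit:
{"fn": "apply_moves", "kwargs": {"increments": [[-1,0.01,0.035,0,0,0,0],[-1,0.01,0.035,0,0,0,0],[-1,0.01,0.035,0,0,0,0],[-1,0.01,0.035,0,0,0,0],[-1,0.01,0.035,0,0,0,0]]}}

```text
time_s: 5.1
ee_pos: [568.0, 97.1, 172.8]
ee_rot: [-180.0, 0.0, 90.0]
force: [1.2, 0.0, -0.8]
gripper_width: 25.2
gripper_force: 40.0
```

Emit:
{"fn": "apply_moves", "kwargs": {"increments": [[-1,0.01,0.03,0,0,0,0],[-1,0,0,0,0,0,0],[-1,0,0,0,0,0,0]]}}

```text
time_s: 5.35
ee_pos: [577.9, 126.9, 172.3]
ee_rot: [-179.9, 0.0, 90.2]
force: [-0.1, -1.3, -1.5]
gripper_width: 25.4
gripper_force: 40.0
```

```bash
python3 - <<'E'
from h import *
f=cams.grab_frame("wrist");save(f,"w2.png",None,1.25)
np.savez("w2.npz",**{k:np.array(v) for k,v in f.items()})
s=status.state();print(s["time_s"],s["ee_pos"],s["ee_rot"],s["force"])
print(proj(f,np.array([598,205,70])))
for q in("dock_seat","dock_mouth"): print([(np.round(d["rect"]).tolist(),round(d["score"],2)) for d in finder.boxes_of(q,"wrist")])
E
```

```text
5.4 [577.54553278 125.6294049  172.33144642] [-1.79899570e+02  5.63718051e-02  9.01075302e+01] [-0.48717844 -0.19922816 -1.31516813]
[347.02834013 114.0217041 ]
[([307.0, 76.0, 76.0, 75.0], 0.93)]
[([307.0, 74.0, 77.0, 80.0], 0.58)]
```

View pics/w2.png

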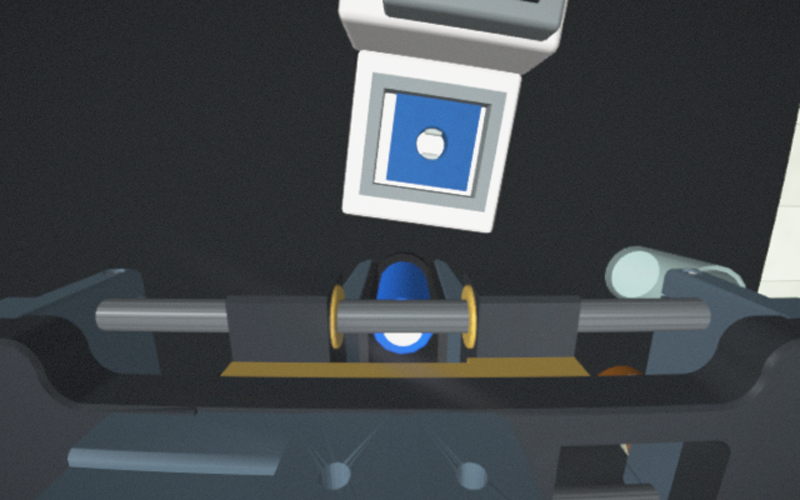

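The wrist view shows the bore at (345,115) px in the blue seat. The cartridge is held upright between the fingers. I'll take a second view closer in.

Emit:
{"fn": "apply_moves", "kwargs": {"increments": [[-1,0.01,0.02,0,0,0,0],[-1,0.008,0.02,0,0,0,0],[-1,0,0,0,0,0,0],[-1,0,0,0,0,0,0]]}}

```text
time_s: 5.83
ee_pos: [596.1, 164.7, 172.8]
ee_rot: [-180.0, 0.0, 90.0]
force: [-0.7, 0.0, -0.7]
gripper_width: 25.4
gripper_force: 40.0
```

```bash
cat >> h.py <<'E'
def seat(f,X):
    u=proj(f,X);hsv=cv2.cvtColor(f["color"],cv2.COLOR_RGB2HSV)
    m=cv2.inRange(hsv,(100,120,60),(125,255,255))
    n,l,st,c=cv2.connectedComponentsWithStats(m)
    i=min((i for i in range(1,n) if st[i,4]>800),key=lambda i:np.hypot(*(c[i]-u)))
    cs,h=cv2.findContours((l==i).astype(np.uint8),cv2.RETR_CCOMP,cv2.CHAIN_APPROX_NONE)
    o=max(cs,key=cv2.contourArea);hole=max((q for q,e in zip(cs,h[0]) if e[3]>=0),key=cv2.contourArea)
    return cv2.minAreaRect(o),cv2.fitEllipse(hole)
E
python3 - <<'E'
from h import *
g={k:v for k,v in np.load("w2.npz").items()}
f=cams.grab_frame("wrist");X=np.array([597,204,70.])
np.savez("w3.npz",**{k:np.array(v) for k,v in f.items()});save(f,"w3.png",None,1.25)
s=status.state();print(s["time_s"],s["ee_pos"],s["ee_rot"])
A=seat(g,X);B=seat(f,X);print(A,B)
for k in (0,1): print(tri([(g,*A[k][0]),(f,*B[k][0])]),atz(g,*A[k][0],70),atz(f,*B[k][0],70))
E
```

```text
5.8833 [595.73104738 164.24833205 172.81997217] [-1.79948149e+02  5.09386867e-02  8.99802615e+01]
(((345.8056335449219, 113.29583740234375), (67.4454574584961, 69.57167053222656), 8.530765533447266), ((344.1448974609375, 114.6009292602539), (24.293453216552734, 27.108386993408203), 2.882824420928955)) (((324.63287353515625, 156.85903930664062), (65.07953643798828, 64.94441986083984), 7.765166282653809), ((324.2933654785156, 156.00242614746094), (24.167245864868164, 25.231685638427734), 30.923725128173828))
(array([596.66962292, 205.34843328,  74.32816182]), [np.float64(0.11041134399065898), np.float64(0.11041134399052989)]) [596.9046378 205.6151357  70.       ] [596.79745419 204.87604124  70.        ]
(array([596.34040608, 204.84162519,  60.44406741]), [np.float64(0.21599002420322858), np.float64(0.21599002420328178)]) [595.45821674 204.48978902  70.        ] [596.48490346 205.65723787  70.        ]
```

View pics/w3.png

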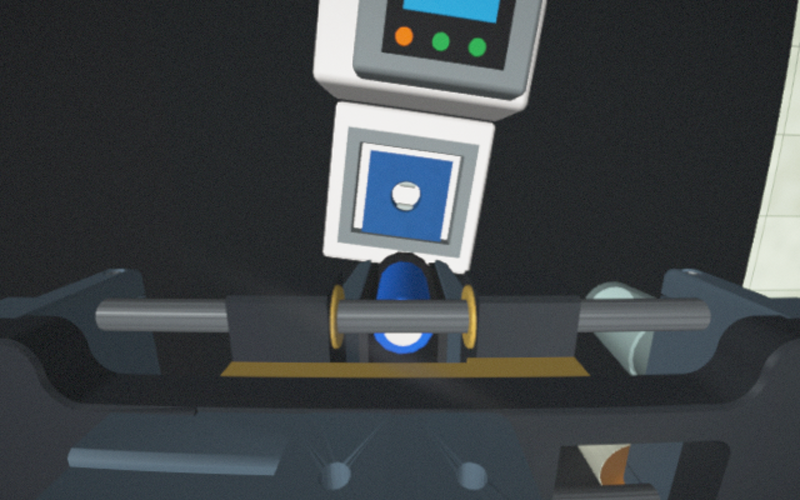

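```bash
python3 - <<'E'
from h import *
f={k:v for k,v in np.load("w3.npz").items()}
hsv=cv2.cvtColor(f["color"],cv2.COLOR_RGB2HSV);m=cv2.inRange(hsv,(100,120,60),(125,255,255))
for r in(214,220,226,232,272,276,280):
    x=np.where(m[r,290:360])[0]+290;print(r,x.min() if len(x) else 0,x.max() if len(x) else 0)
for z in(144,150,160,171,198): print(z,[proj(f,np.array([596.1+d,164.5,z])).round(1).tolist() for d in(-13,0,13)],proj(f,np.array([596.1,164.5+13,z])).round(1),proj(f,np.array([596.1,164.5-13,z])).round(1))
E
```

```text
214 309 335
220 305 339
226 303 341
232 302 342
272 301 343
276 305 340
280 310 334
144 [[305.4, 225.8], [324.2, 225.8], [342.9, 225.8]] [324.2 207.8] [324.1 243.3]
150 [[304.9, 228.8], [324.2, 228.8], [343.5, 228.8]] [324.2 210.3] [324.2 246.7]
160 [[303.9, 234.2], [324.3, 234.2], [344.6, 234.2]] [324.3 214.8] [324.2 253. ]
171 [[302.8, 240.9], [324.4, 240.9], [346.0, 240.9]] [324.4 220.3] [324.3 260.7]
198 [[299.1, 261.4], [324.6, 261.4], [350.2, 261.5]] [324.7 237.5] [324.6 284.2]
```

Emit:
{"fn": "apply_moves", "kwargs": {"increments": [[-1,0.0016,0.02,0,0,0,0],[-1,0,0.0197,0,0,0,0],[-1,0,0,-0.015,0,0,0],[-1,0,0,-0.015,0,0,0],[-1,0,0,-0.005,0,0,0]]}}

```text
time_s: 6.3
ee_pos: [596.1, 203.6, 136.0]
ee_rot: [-179.8, 0.1, 90.0]
force: [-0.1, 0.2, -1.6]
gripper_width: 25.0
gripper_force: 40.0
```

Emit:
{"fn": "apply_moves", "kwargs": {"increments": [[-1,0,0,0,0,0,0],[-1,0,0,0,0,0,0]]}}

```text
time_s: 6.47
ee_pos: [597.7, 204.3, 138.3]
ee_rot: [-180.0, 0.0, 90.0]
force: [0.2, 0.5, -0.4]
gripper_width: 25.1
gripper_force: 40.0
```

```bash
python3 - <<'E'
from h import *
P=[];Q=[]
for i in range(6):
    f=cams.grab_frame("scene" if i%2 else "top");s=status.state();P.append(s["ee_pos"]);Q.append(s["force"])
    if i==0: t=f
print(np.mean(P,0),np.std(P,0),np.mean(Q,0),s["ee_rot"],s["time_s"])
a=f["color"][110:230,370:530,::-1];b=t["color"][140:260,90:250,::-1]
cv2.imwrite("pics/ins.png",cv2.resize(np.hstack([a,b]),None,fx=2.5,fy=2.5,interpolation=cv2.INTER_CUBIC))
E
```

```text
[598.26643679 204.9323057  138.91121598] [0.1046246  0.2057019  0.15021433] [-0.0014345  -0.0647775  -0.88448989] [ 1.79930065e+02 -2.01939700e-02  9.00123542e+01] 6.7667
```

View pics/ins.png

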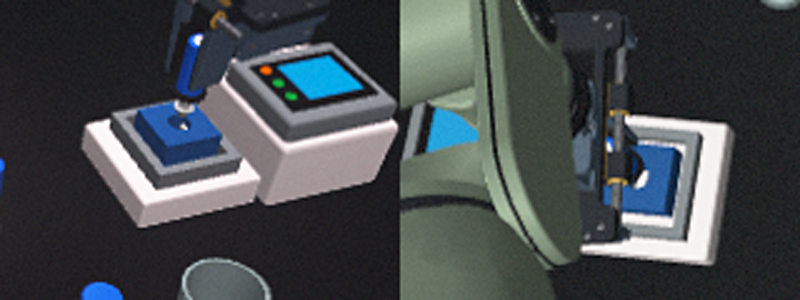

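The scene crop shows the spigot tip right over the bore, so I'm descending with force checks.

Emit:
{"fn": "apply_moves", "kwargs": {"increments": [[-1,0,0,-0.005,0,0,0],[-1,0,0,-0.004,0,0,0],[-1,0,0,-0.002,0,0,0],[-1,0,0,-0.002,0,0,0],[-1,0,0,0,0,0,0]]}}

```text
time_s: 7.18
ee_pos: [597.4, 205.2, 124.2]
ee_rot: [-179.9, 0.0, 90.0]
force: [-0.0, 1.1, -0.4]
gripper_width: 25.9
gripper_force: 40.0
```

Emit:
{"fn": "apply_moves", "kwargs": {"increments": [[-1,0,0,-0.002,0,0,0],[-1,0,0,-0.002,0,0,0],[-1,0,0,-0.001,0,0,0],[-1,0,0,0,0,0,0]]}}

```text
time_s: 7.52
ee_pos: [597.7, 205.2, 119.7]
ee_rot: [-180.0, 0.0, 90.0]
force: [0.0, -0.5, -2.2]
gripper_width: 25.2
gripper_force: 40.0
```

Emit:
{"fn": "apply_moves", "kwargs": {"increments": [[-1,0,0,-0.001,0,0,0],[-1,0,0,-0.001,0,0,0],[-1,0,0,-0.001,0,0,0],[-1,0,0,0,0,0,0]]}}

```text
time_s: 7.85
ee_pos: [597.7, 205.2, 116.7]
ee_rot: [-180.0, 0.0, 90.0]
force: [-0.4, 0.1, -0.7]
gripper_width: 25.6
gripper_force: 40.0
```

Emit:
{"fn": "apply_moves", "kwargs": {"increments": [[-1,0,0,-0.001,0,0,0],[-1,0,0,-0.001,0,0,0],[-1,0,0,0,0,0,0]]}}

```text
time_s: 8.1
ee_pos: [597.8, 205.1, 114.8]
ee_rot: [180.0, 0.0, 90.0]
force: [0.5, -0.3, 0.3]
gripper_width: 25.5
gripper_force: 40.0
```

Emit:
{"fn": "apply_moves", "kwargs": {"increments": [[-1,0,0,-0.001,0,0,0],[-1,0,0,-0.001,0,0,0],[-1,0,0,0,0,0,0]]}}

```text
time_s: 8.35
ee_pos: [597.9, 205.0, 113.3]
ee_rot: [180.0, 0.0, 90.0]
force: [-0.6, -2.0, 2.3]
gripper_width: 24.9
gripper_force: 40.0
```

Emit:
{"fn": "apply_moves", "kwargs": {"increments": [[-1,0,0,-0.001,0,0,0],[-1,0,0,0,0,0,0]]}}

```text
time_s: 8.52
ee_pos: [597.9, 205.0, 112.6]
ee_rot: [180.0, 0.0, 90.0]
force: [-1.6, -2.2, 6.1]
gripper_width: 25.1
gripper_force: 40.0
```

Emit:
{"fn": "apply_moves", "kwargs": {"increments": [[-1,0,0,-0.001,0,0,0],[-1,0,0,0,0,0,0]]}}

```text
time_s: 8.68
ee_pos: [598.0, 205.2, 111.9]
ee_rot: [179.9, -0.0, 90.0]
force: [-1.0, -1.8, 6.6]
gripper_width: 25.2
gripper_force: 40.0
```

Emit:
{"fn": "apply_moves", "kwargs": {"increments": [[-1,-0.0003,-0.0004,-0.001,0,0,0],[-1,0,0,0,0,0,0]]}}

```text
time_s: 8.85
ee_pos: [598.0, 205.2, 111.3]
ee_rot: [179.9, -0.1, 90.0]
force: [-1.2, -1.2, 7.6]
gripper_width: 25.2
gripper_force: 40.0
```

Emit:
{"fn": "apply_moves", "kwargs": {"increments": [[-1,0,0,-0.001,0,0,0],[-1,0,0,0,0,0,0]]}}

```text
time_s: 9.02
ee_pos: [598.0, 205.5, 110.6]
ee_rot: [179.9, -0.1, 90.0]
force: [-1.7, -0.4, 8.7]
gripper_width: 25.5
gripper_force: 40.0
```

Emit:
{"fn": "apply_moves", "kwargs": {"increments": [[-1,0,0,-0.001,0,0,0],[-1,0,0,0,0,0,0]]}}

```text
time_s: 9.18
ee_pos: [598.0, 205.5, 109.8]
ee_rot: [179.9, -0.1, 90.0]
force: [-2.9, -2.2, 8.9]
gripper_width: 25.4
gripper_force: 40.0
```

Emit:
{"fn": "apply_moves", "kwargs": {"increments": [[-1,-0.0004,-0.0002,-0.001,0,0,0],[-1,0,0,0,0,0,0]]}}

```text
time_s: 9.35
ee_pos: [597.9, 205.4, 109.0]
ee_rot: [179.8, -0.1, 90.0]
force: [-1.6, -0.0, 9.0]
gripper_width: 25.5
gripper_force: 40.0
```

Emit:
{"fn": "apply_moves", "kwargs": {"increments": [[-1,0,0,-0.001,0,0,0],[-1,0,0,0,0,0,0]]}}

```text
time_s: 9.52
ee_pos: [597.9, 205.3, 107.7]
ee_rot: [179.8, -0.1, 90.0]
force: [-0.8, -1.3, 3.9]
gripper_width: 25.4
gripper_force: 40.0
```

Emit:
{"fn": "apply_moves", "kwargs": {"increments": [[-1,0,0,-0.001,0,0,0],[-1,0,0,0,0,0,0]]}}

```text
time_s: 9.68
ee_pos: [597.2, 204.8, 104.4]
ee_rot: [180.0, -0.0, 90.0]
force: [0.8, -0.6, -1.1]
gripper_width: 25.5
gripper_force: 40.0
```

The clip seems to have snapped, with the force dropping and z jumping. I'll press on gently to bring the flange home.

Emit:
{"fn": "apply_moves", "kwargs": {"increments": [[-1,0,0,-0.001,0,0,0],[-1,0,0,0,0,0,0]]}}

```text
time_s: 9.85
ee_pos: [597.3, 204.9, 103.6]
ee_rot: [180.0, -0.0, 90.0]
force: [0.6, -0.1, 0.0]
gripper_width: 25.3
gripper_force: 40.0
```

Emit:
{"fn": "apply_moves", "kwargs": {"increments": [[-1,0,0,-0.001,0,0,0],[-1,0,0,0,0,0,0]]}}

```text
time_s: 10.02
ee_pos: [597.3, 204.9, 103.3]
ee_rot: [180.0, -0.0, 90.0]
force: [0.4, -0.2, 3.5]
gripper_width: 25.3
gripper_force: 40.0
```

Emit:
{"fn": "apply_moves", "kwargs": {"increments": [[-1,0,0,-0.001,0,0,0],[-1,0,0,0,0,0,0]]}}

```text
time_s: 10.18
ee_pos: [597.3, 204.9, 102.9]
ee_rot: [179.9, -0.0, 90.0]
force: [-0.1, -0.7, 6.9]
gripper_width: 25.6
gripper_force: 40.0
```

Emit:
{"fn": "apply_moves", "kwargs": {"increments": [[-1,0,0,-0.001,0,0,0],[-1,0,0,-0.001,0,0,0],[-1,0,0,0,0,0,0]]}}

```text
time_s: 10.43
ee_pos: [597.4, 204.9, 102.1]
ee_rot: [179.9, -0.0, 90.0]
force: [-2.3, -1.0, 11.7]
gripper_width: 25.3
gripper_force: 40.0
```

Emit:
{"fn": "apply_moves", "kwargs": {"increments": [[-1,0,0,0.002,0,0,0],[-1,0,0,0.002,0,0,0],[-1,0,0,0,0,0,0]]}}

```text
time_s: 10.68
ee_pos: [597.2, 204.7, 104.0]
ee_rot: [180.0, -0.0, 90.0]
force: [2.0, 0.1, -0.5]
gripper_width: 25.4
gripper_force: 40.0
```

Emit:
{"fn": "apply_moves", "kwargs": {"increments": [[-1,0,0,0.001,0,0,0],[-1,0,0,0.001,0,0,0],[-1,0,0,0,0,0,0]]}}

```text
time_s: 10.93
ee_pos: [597.1, 204.5, 105.1]
ee_rot: [-180.0, 0.0, 90.0]
force: [2.6, -0.1, -3.8]
gripper_width: 25.3
gripper_force: 40.0
```

Emit:
{"fn": "apply_moves", "kwargs": {"increments": [[-1,0,0,0.001,0,0,0],[-1,0,0,0,0,0,0]]}}

```text
time_s: 11.1
ee_pos: [597.1, 204.5, 105.9]
ee_rot: [-180.0, 0.0, 90.0]
force: [3.5, 0.1, -8.9]
gripper_width: 25.4
gripper_force: 40.0
```

Emit:
{"fn": "apply_moves", "kwargs": {"increments": [[-1,0.0003,0,0.0005,0,0,0],[-1,0,0,0,0,0,0]]}}

```text
time_s: 11.27
ee_pos: [597.1, 204.5, 106.3]
ee_rot: [-179.9, 0.0, 90.0]
force: [3.8, 0.7, -10.6]
gripper_width: 25.5
gripper_force: 40.0
```

Emit:
{"fn": "apply_moves", "kwargs": {"increments": [[-1,0,0,0,0,0,0],[-1,0,0,0,0,0,0]]}}

```text
time_s: 11.43
ee_pos: [597.1, 204.5, 106.6]
ee_rot: [-179.9, 0.0, 90.0]
force: [4.4, -0.3, -12.4]
gripper_width: 25.2
gripper_force: 40.0
```

Emit:
{"fn": "apply_moves", "kwargs": {"increments": [[-1,0,0,-0.0006,0,0,0],[-1,0,0,0,0,0,0]]}}

```text
time_s: 11.6
ee_pos: [597.1, 204.5, 106.5]
ee_rot: [-180.0, 0.0, 90.0]
force: [3.2, -0.6, -12.1]
gripper_width: 25.4
gripper_force: 40.0
```

Emit:
{"fn": "apply_moves", "kwargs": {"increments": [[-1,0,0,0,0,0,0],[-1,0,0,0,0,0,0],[-1,0,0,0,0,0,0]]}}

```text
time_s: 11.85
ee_pos: [597.1, 204.5, 106.6]
ee_rot: [-180.0, 0.0, 90.0]
force: [3.4, 0.2, -11.9]
gripper_width: 25.2
gripper_force: 40.0
```

Emit:
{"fn": "apply_moves", "kwargs": {"increments": [[-1,0,0,0,0,0,0],[-1,0,0,0,0,0,0],[-1,0,0,0,0,0,0]]}}

```text
time_s: 12.1
ee_pos: [597.1, 204.6, 106.7]
ee_rot: [-180.0, 0.0, 90.0]
force: [2.6, -2.2, -13.4]
gripper_width: 25.4
gripper_force: 40.0
```

Emit:
{"fn": "apply_moves", "kwargs": {"increments": [[-1,0,0,0,0,0,0],[-1,0,0,0,0,0,0],[-1,0,0,0,0,0,0]]}}

```text
time_s: 12.35
ee_pos: [597.1, 204.6, 106.7]
ee_rot: [-180.0, 0.0, 90.0]
force: [3.0, -1.2, -14.0]
gripper_width: 25.5
gripper_force: 40.0
```

Emit:
{"fn": "apply_moves", "kwargs": {"increments": [[-1,0,0,-0.0007,0,0,0],[-1,0,0,0,0,0,0]]}}

```text
time_s: 12.52
ee_pos: [597.2, 204.6, 106.3]
ee_rot: [-180.0, 0.0, 90.0]
force: [1.4, -1.5, -10.9]
gripper_width: 25.6
gripper_force: 40.0
```

Emit:
{"fn": "apply_moves", "kwargs": {"increments": [[-1,0,0,0,0,0,0],[-1,0,0,0,0,0,0],[-1,0,0,0,0,0,0],[-1,0,0,0,0,0,0]]}}

```text
time_s: 12.85
ee_pos: [597.2, 204.6, 106.3]
ee_rot: [-180.0, 0.0, 90.0]
force: [1.4, 0.3, -9.7]
gripper_width: 25.6
gripper_force: 40.0
```

Emit:
{"fn": "apply_moves", "kwargs": {"increments": [[-1,0,0,-0.0001,0,0,0],[-1,0,0,0,0,0,0],[-1,0,0,0,0,0,0],[-1,0,0,0,0,0,0]]}}

```text
time_s: 13.18
ee_pos: [597.2, 204.6, 106.1]
ee_rot: [-180.0, 0.0, 90.0]
force: [0.3, -1.1, -10.4]
gripper_width: 25.4
gripper_force: 40.0
```

Emit:
{"fn": "apply_moves", "kwargs": {"increments": [[-1,0,0,-0.0001,0,0,0],[-1,0,0,0,0,0,0],[-1,0,0,0,0,0,0],[-1,0,0,0,0,0,0]]}}

```text
time_s: 13.52
ee_pos: [597.3, 204.6, 106.1]
ee_rot: [-180.0, 0.0, 90.0]
force: [0.5, -0.6, -9.4]
gripper_width: 25.3
gripper_force: 40.0
```

The clip held about 10 N for well over a second. I'll ease off, seat the flange lightly again and release.

Emit:
{"fn": "apply_moves", "kwargs": {"increments": [[-1,0,0,-0.001,0,0,0],[-1,0,0,-0.001,0,0,0],[-1,0,0,-0.001,0,0,0],[-1,0,0,0,0,0,0]]}}

```text
time_s: 13.85
ee_pos: [598.2, 205.1, 104.1]
ee_rot: [179.8, -0.1, 90.0]
force: [-0.0, -0.6, -0.9]
gripper_width: 25.3
gripper_force: 40.0
```

Emit:
{"fn": "apply_moves", "kwargs": {"increments": [[-1,0,0,-0.0005,0,0,0],[-1,0,0,0,0,0,0],[-1,0,0,0,0,0,0]]}}

```text
time_s: 14.1
ee_pos: [598.3, 205.0, 103.5]
ee_rot: [179.9, -0.1, 90.0]
force: [-0.4, 0.1, 0.8]
gripper_width: 25.5
gripper_force: 40.0
```

Emit:
{"fn": "apply_moves", "kwargs": {"increments": [[-1,0,0,-0.001,0,0,0],[-1,0,0,0,0,0,0],[-1,0,0,0.0005,0,0,0],[-1,0,0,0,0,0,0]]}}

```text
time_s: 14.43
ee_pos: [598.3, 205.0, 103.0]
ee_rot: [179.8, -0.1, 90.0]
force: [0.7, -0.0, 4.2]
gripper_width: 25.2
gripper_force: 40.0
```

Emit:
{"fn": "apply_moves", "kwargs": {"increments": [[-0.4,0,0,0,0,0,0],[-0.2,0,0,0,0,0,0],[0,0,0,0,0,0,0],[0.2,0,0,0,0,0,0],[0.2,0,0,0,0,0,0]]}}

```text
time_s: 14.85
ee_pos: [597.1, 204.6, 101.5]
ee_rot: [-180.0, 0.0, 90.0]
force: [-0.3, -0.5, -0.2]
gripper_width: 51.4
gripper_force: 0.0
```

Emit:
{"fn": "apply_moves", "kwargs": {"increments": [[0.2,0,0,0.01,0,0,0],[0.2,0,0,0.02,0,0,0],[0.2,0,0,0.03,0,0,0],[0.2,0,0,0.03,0,0,0],[0.2,0,0,0.03,0,0,0]]}}

```text
time_s: 15.27
ee_pos: [597.2, 204.6, 223.9]
ee_rot: [180.0, -0.0, 90.0]
force: [0.3, -0.2, 0.2]
gripper_width: 54.8
gripper_force: 0.0
```

Emit:
{"fn": "apply_moves", "kwargs": {"increments": [[0.2,-0.01,-0.04,0,0,0,0],[0.2,-0.01,-0.04,0,0,0,0],[0.2,0,0,0,0,0,0],[0.2,0,0,0,0,0,0],[0.2,0,0,0,0,0,0]]}}

```text
time_s: 15.68
ee_pos: [577.6, 124.9, 222.6]
ee_rot: [179.9, -0.1, 90.0]
force: [-0.1, -0.4, -0.1]
gripper_width: 54.8
gripper_force: 0.0
```

```bash
python3 - <<'E'
from h import *
f=cams.grab_frame("wrist");s=cams.grab_frame("scene");X=np.array([597,205,129.])
a=white(f,proj(f,X));b=white(s,proj(s,X));print(a,b,proj(f,X),proj(s,X))
print(tri([(f,*a[1]),(s,*b[1])]))
z=lambda im,k:cv2.resize(im[:,:,::-1],None,fx=k,fy=k,interpolation=cv2.INTER_CUBIC)
cv2.imwrite("pics/end.png",np.hstack([z(f["color"][40:240,220:420],2),z(s["color"][100:200,400:500],4)]))
st=status.state();print(st["time_s"],st["force"])
E
```

```text
(np.float64(0.3651164038762422), (np.float64(346.04), np.float64(111.15)), [337, 102, 19, 19, 279]) (np.float64(41.106617774586624), (np.float64(433.4), np.float64(178.0)), [405, 158, 69, 34, 454]) [346.39875233 111.18703197] [446.12292973 138.916716  ]
(array([601.21169278, 206.30123039,   7.43108031]), [np.float64(7.89710767282758), np.float64(7.897107672827746)])
15.7833 [0.03114188 0.04330031 0.13670773]
```

View pics/end.png

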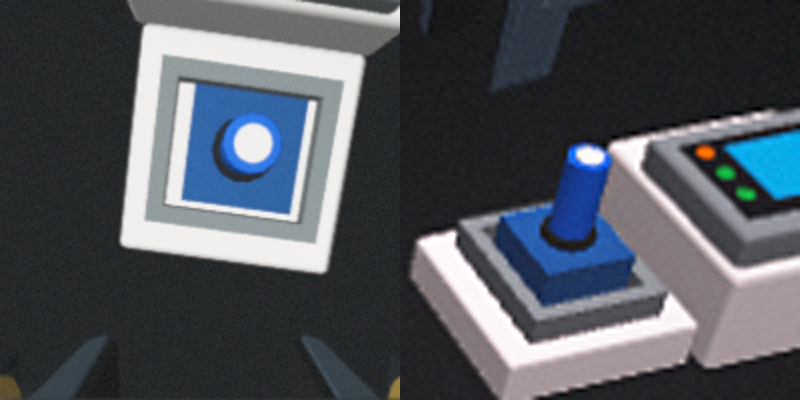

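The cartridge stands upright with its flange on the seat. Its top is at wrist (346,111) and scene (447,139), within 1.5 px of where a fully home one would be.

```bash
python3 -c "
from workcell import env;print(env.job_done())"
```

```text
the job is handed in; nothing more can be done
None
```

The small blue cartridge is snapped into the dock and stands fully home. Its clip held an upward tug for over two seconds, mostly 9.5–12 N with a brief peak of 14 N, then I let go and handed the job in at about 16 s; the highest pressing force I read was 11.7 N.

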